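Shut the fume filter drawer and reset the extractor

ROBOT

A 6-joint arm with a two-finger parallel gripper is mounted at the origin on the work surface. World frame = base frame: x ahead of the robot, y to its left, z up, the work surface at z = 0. Lengths are in m, angles in rad, forces in N, time in s.
With the tool pointing down it reaches from about 0.325 to 0.85 m from the base axis. Payload 15.5 kg.
Tool frame: the origin (TCP) lies on the front face of the gripper's body, between the roots of the fingers; the fingertips stand 78 mm ahead of it and the grasp point (between the pads) lies 60 mm ahead of it; z points along the fingers, y is the line along which they close (so a half turn about z gives the same grasp; the last joint's range is limited). The gripper opens to 91 mm and grips with 3 to 60 N. Pads are 32 mm wide; open, the fingers measure 118 mm over their backs; the gripper's body (76 mm by 178 mm) begins 60 mm behind the grasp point.
Start: joints at [-0.096, 0.494, 1.345, -0, 1.302, -0.096], TCP at [0.625, 0, 0.292] pointing down, gripper open.
Joint ranges: [-2.91, 2.91], [-0.82, 2.16], [0.22, 2.67], [-1.22, 4.37], [0.12, 2.79], [-3.08, 3.08]. Speed limits (rad/s): [1.89, 1.89, 2.57, 3.01, 3.01, 3.01].

INTERFACE

Orientations are given as a unit quaternion [w, x, y, z].
In Python, from station import telemetry, imaging, arm gives the robot as it stands.
- The arm moves only by the tool step_arm, never from a script. Its argument "deltas" is a list of rows, each a list of 5 numbers: the finger opening in mm, from 0 to 91.2, then the shift along the tool's x, y, z in mm, then the turn about the tool's z in rad. In form: [[gripper, tx, ty, tz, roll], ...]. A call has 1 to 12 rows; each row is the pose to reach, as a shift and turn from the pose commanded when the call began, along the tool's axes at that moment; what a row does not reach only later rows make up. A row lasts 1/8 s, in which the tool goes at most 62.5 mm and 10.7 degrees, less where a joint would pass 70% of its speed; a pose out of reach is approached as far as the arm can. A call with a gripper value outside its range is refused whole. The fingers move at their own pace and stop on an object; "grip_force" is the grip in N (left out, the last holds). Time passes only in rows, so rows that repeat a pose let the fingers close. It gives the time, the measured TCP pose, the force, the opening and the grip force at its end, in the units of the state.
- telemetry.get_obs(): the state, without advancing time (a new reading comes with each control period).
- imaging.snapshot(name): name is "scene" or "side" or "wrist"; returns the picture (384x512x3 uint8, blue, green, red); there is no depth.
- imaging.camera_info(name): a dict with "camera_matrix" (3x3 intrinsics, pixels), "pose" (4x4, takes a point from camera to world coordinates); the wrist camera has in their place "T_tool_cam" (4x4, takes a point from camera to tool coordinates, whose origin is the TCP and whose axes are the flange's). Camera axes: x right, y up, looking along -z (the intrinsics and any distortion apply to the point x, -y, -z); pixel columns grow to the right and rows downward; lengths in m; the calibration is good to about 2 mm. A picture is of the moment at which its call begins: read the wrist's pose just before it. camera_info takes no time and is no camera call.
- arm.hand_in(): hands the job in; it is judged then, once.
The state is a dict: "t": time; "joint_positions": joint angles; "dq": joint speeds; "joint_efforts": joint torques, N m; "tcp_pos": TCP position; "ee_rot": TCP orientation; "wrist_force": force on the tool from outside, world axes, zero at the start; "ft_torque": the same for the moment, N m; "grip_width": finger opening in m; "finger_force": force on a finger pad.
Only numpy, scipy, OpenCV 4.12 (cv2) and the standard library are available. Lean on these libraries where they do the work, as an engineer would, in place of code of your own. Each camera call takes 0.05 s, during which the arm holds its last target. There are 200 camera calls.

TASK

The filter drawer of the bench fume extractor has been left open: push it fully home, without slamming it, until it seats at its catch. Then reset the extractor: of the two look-alike buttons on its top, one snaps through and stays in when pressed, the other is worn out, stays soft and springs back; press slowly, find the one that snaps, and leave it latched in. Leave the drawer shut, let go of everything and do not disturb the pipe stubs and the brush on the bench.

Things in the scene. Friction and masses are not known exactly. Their poses are not given: they have to be found in the camera images.
- unit: Fume extractor filter unit: a grey box fixed to the bench, 270 mm deep (x), 300 mm wide (y), 150 mm high. Origin: middle of the lower edge of its front face, at bench height. x points into the unit (the direction in which the drawer is pushed shut), z up; it is turned about z by up to 0.3 rad. On the rear of its top, more than 150 mm behind the front face, stand a round spigot (62 mm high) and a gauge (17 mm high).
- drawer (a joint): How far the filter drawer is open, in m: 0 is fully home, it starts 0.05 to 0.095 open. It slides along the unit's x axis; it is 0.5 to 1 kg with about 1.2 N of friction. Between about 18 and 10 mm open its catch resists, with up to about 12 N; once pushed past 8 mm open it snaps the rest of the way by itself and the catch holds it at 0. Let go short of that it stays open.
- drawer_handle (a point): Middle of the bar of the drawer's bow handle, which moves with the drawer. The bar is 12 mm thick, 110 mm long along the unit's y, its centre 35 mm in front of the unit's front face when shut, 115 mm above the bench (35 mm below the unit's top) and 37 mm in front of the drawer's 268 mm wide, 88 mm high flat aluminium front. Axes as the unit's.
- button_a (a joint): How far button_a is pressed in, in m: 0 fully out, 0.008 fully in. One of button_a and button_b snaps and latches, the other is dead; they look the same and may stand on either side of each other. The live one resists firmly with about 4 N in its first 2 mm, then gives way, by 4 to 5 mm at the latest, and pulls itself in to 0.008, where it stays when let go. The dead one resists softly with 0.5 to 1.7 N over the whole 8 mm and springs back out to 0.
- button_a_top (a point): Centre of the top face of button_a: a black upright cylinder, 23 mm across, pressed straight down; out, its top is 22 mm above the unit's top (172 mm above the bench) and 12 mm above its square 40 mm grey bezel (10 mm high). In, it stands 4 mm above the bezel. The two buttons stand 80 to 110 mm apart along the unit's y, 50 to 70 mm behind its front face.
- button_b (a joint): How far button_b is pressed in, in m: 0 fully out, 0.008 fully in. See button_a.
- button_b_top (a point): Centre of the top face of button_b, of the same make as button_a.
- pipe_stub: Loose upright grey pipe stub, 60 mm across, 85 mm high, on the robot's left (+y), nearer than the unit; origin: centre of its underside. Not to be disturbed.
- short_stub: Loose upright grey pipe stub, 48 mm across, 55 mm high, on the robot's left (+y), beside the unit; origin: centre of its underside. Not to be disturbed.
- brush: Loose hand brush about 200 mm long, lying on the bench on the robot's right (-y); origin: near its middle, on the bench. Not to be disturbed.

How it is judged:
On the way, in this order (a step that is already met when the one before it is completed fails the run):
1. the filter drawer is seated, less than 4 mm open (value of joint drawer below 0.004 m), for 0.2 s.
2. then a button is pressed in (value of joint any of button_a, button_b above 0.0065 m), for 0.2 s.
At the end, for the whole second after the job is handed in: The drawer is home (less than 4 mm open) and at rest, the button that snaps stays in (pressed more than 6.5 mm) with nothing on it, and the dead button is out again (less than 2 mm) (value of joint drawer below 0.004 m and velocity of joint drawer below 0.01 m/s and ((value of joint button_a above 0.0065 m and value of joint button_b below 0.002 m) or (value of joint button_b above 0.0065 m and value of joint button_a below 0.002 m))); the robot touches nothing.
It fails at once if the drawer is slammed (shutting faster than 0.5 m/s) (velocity of joint drawer below -0.5 m/s).
It fails at once if the pipe stub is disturbed (moved more than 30 mm) (distance of pipe_stub from where it was at the start of the episode above 0.03 m).
It fails at once if the short stub is disturbed (moved more than 30 mm) (distance of short_stub from where it was at the start of the episode above 0.03 m).
It fails at once if the brush is disturbed (moved more than 30 mm) (distance of brush from where it was at the start of the episode above 0.03 m).
It also fails if it takes over 51 s, if anything falls off the work surface, if the arm or the gripper's body presses on something with over 40 N, if the wrist force passes 120 N, or if a joint passes its speed limit or range.

## Working session

There is one attempt and no reset: what is moved stays moved. The work goes in short steps, Python scripts to look and compute and a tool call to move; the robot and the scene stay as the last step left them, time stands still between calls to the robot, and variables do not carry over. Pictures are saved under pics/ and viewed, at most 10 in all, crops included, and the job is handed in when it is done.

Besides the shell and the picture viewer there is one more tool, called after "Emit:" in YAML: its name, and indented under it one key for each argument. step_arm: Moves the arm, as the interface text tells. Its arguments: {"type":"object","properties":{"deltas":{"type":"array"},"grip_force":{"type":"number"}},"required":["deltas"]}

```bash
mkdir -p pics
python3 - <<'E'
from station import telemetry, imaging, arm
import cv2,numpy as np
o=telemetry.get_obs();print(o['t'],o['tcp_pos'],o['ee_rot'],o['wrist_force'])
for n in("scene","side","wrist"):
    cv2.imwrite(f"pics/{n}0.png",imaging.snapshot(n))
    i=imaging.camera_info(n);print(n,{k:np.round(v,4).tolist() if not isinstance(v,str) else v for k,v in i.items()})
E
```

```text
0.0 [6.24731903e-01 3.74977214e-05 2.91652567e-01] [-4.50775488e-04  7.07092954e-01  7.07120361e-01 -3.82514055e-04] [-0.1512129  -0.05914732 -0.63145587]
scene {'camera_matrix': [[385.1291, 0.0, 259.3336], [0.0, 385.1291, 187.5273], [0.0, 0.0, 1.0]], 'pose': [[-0.3913, -0.6517, 0.6498, 1.1877], [0.9202, -0.2818, 0.2716, 0.2849], [0.0061, 0.7042, 0.7099, 0.8264], [0.0, 0.0, 0.0, 1.0]]}
side {'camera_matrix': [[377.5804, 0.0, 251.8092], [0.0, 377.5804, 191.0327], [0.0, 0.0, 1.0]], 'pose': [[0.948, 0.1878, -0.257, 0.3005], [-0.3178, 0.5163, -0.7953, -0.7134], [-0.0167, 0.8356, 0.5491, 0.6056], [0.0, 0.0, 0.0, 1.0]]}
wrist {'camera_matrix': [[269.9769, 0.0, 253.0605], [0.0, 269.9769, 187.8999], [0.0, 0.0, 1.0]], 'T_tool_cam': [[0.0004, 0.9667, 0.256, 0.0725], [1.0, -0.0002, -0.0008, -0.0009], [-0.0008, 0.256, -0.9667, -0.0919], [0.0, 0.0, 0.0, 1.0]]}
```

View pics/scene0.png

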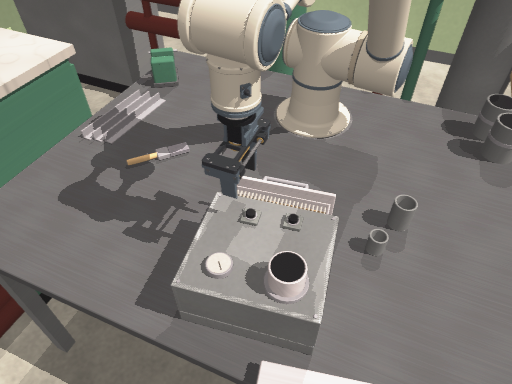

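View pics/wrist0.png

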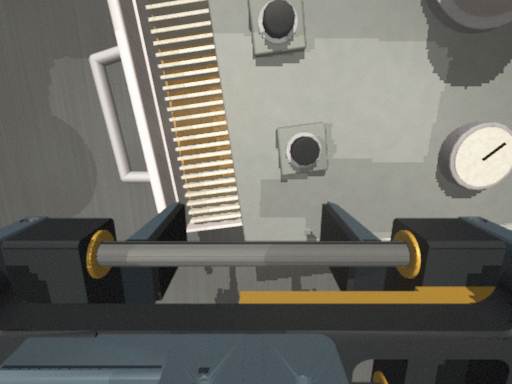

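View pics/side0.png

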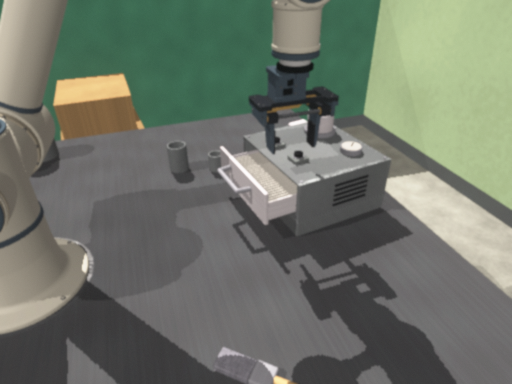

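The wrist view shows button tops at (278,20) and (304,150), and the handle bar running from about (97,60) to (125,180), with the drawer's front edge on its right. In the scene view the buttons are at (250,213) and (293,219). The stubs and the brush are clear of the path.

```bash
cat > h.py <<'E'
from station import telemetry, imaging, arm
import cv2,numpy as np
from scipy.spatial.transform import Rotation as R
def tool(o):
    T=np.eye(4);w,x,y,z=o['ee_rot'];T[:3,:3]=R.from_quat([x,y,z,w]).as_matrix();T[:3,3]=o['tcp_pos'];return T
def hit(n,u,v,z,T=None):
    i=imaging.camera_info(n);K=i['camera_matrix']
    P=T@i['T_tool_cam'] if n=='wrist' else i['pose']
    d=P[:3,:3]@np.array([(u-K[0][2])/K[0][0],-(v-K[1][2])/K[1][1],-1]);p=P[:3,3]
    return p+d*(z-p[2])/d[2]
E
python3 - <<'E'
from h import *
T=tool(telemetry.get_obs());print(imaging.camera_info('wrist').keys())
a=hit('wrist',278,20,.172,T);b=hit('wrist',304,150,.172,T)
p=hit('wrist',97,60,.115,T);q=hit('wrist',125,178,.115,T)
print(a,b,np.linalg.norm(a-b));print(p,q,np.linalg.norm(p-q),(p+q)/2)
for d in(a-b,p-q):print('yaw',np.arctan2(-d[0],d[1]))
print(hit('scene',250,213,.172),hit('scene',293,219,.172))
E
python3 - <<'E'
import cv2
a=cv2.imread('pics/wrist0.png')[0:240,60:340];cv2.imwrite('pics/c1.png',cv2.resize(a,None,fx=2.5,fy=2.5,interpolation=2))
E
```

```text
dict_keys(['camera_matrix', 'T_tool_cam'])
[0.64127117 0.13745771 0.172     ] [0.66376931 0.04717381 0.172     ] 0.09304488244698336
[0.48114022 0.12238605 0.115     ] [0.49337203 0.01180182 0.115     ] 0.11125866060324398 [0.48725612 0.06709393 0.115     ]
yaw 0.24421919731999464
yaw 0.1101629675230245
[0.67116467 0.04684608 0.172     ] [0.64947838 0.14145828 0.172     ]
```

View pics/c1.png

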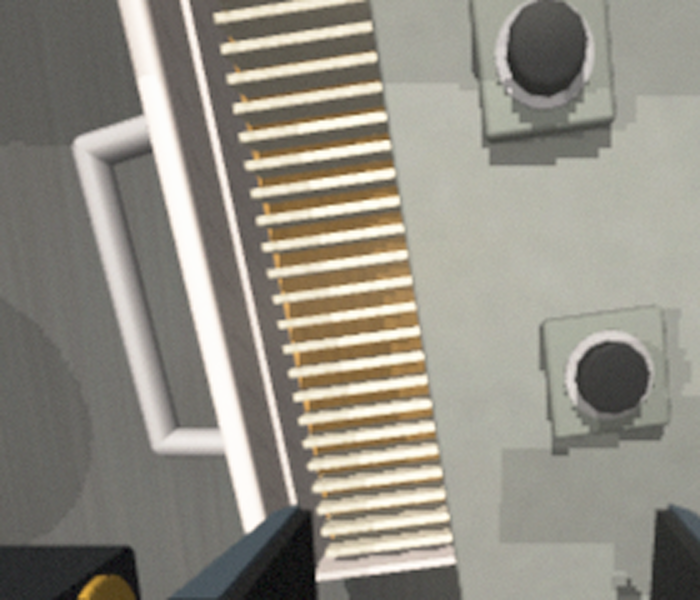

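Run:
```python
from h import *
T=tool(telemetry.get_obs())
f=lambda x,y,z:hit('wrist',60+x/2.5,y/2.5,z,T)
for n,A,B,z in(("unit edge",(372,0),(455,550),.15),("bar",(87,150),(165,440),.115),("bezel",(545,320),(555,440),.16),("drawertop",(150,100),(245,500),.13)):
    a=f(*A,z);b=f(*B,z);d=a-b;print(n,a,b,np.linalg.norm(d),np.arctan2(-d[0],d[1]))
```

```text
unit edge [0.59043025 0.15761932 0.15      ] [ 0.6137341  -0.02002299  0.15      ] 0.17916434382590188 0.13043929372768623
bar [0.47912755 0.12238536 0.115     ] [0.49464206 0.01388743 0.115     ] 0.10960155502422204 0.14203073231258756
bezel [0.64411693 0.06348929 0.16      ] [0.64845907 0.02376215 0.16      ] 0.039963726228362424 0.10886697667662486
drawertop [0.51094277 0.1352161  0.13      ] [ 0.53044266 -0.00696681  0.13      ] 0.14351385512085668 0.13629618224786216
```

Emit:
step_arm:
  deltas:
    - [0,15,-48,0,0.18]
    - [0,30,-96,0,0.36]
    - [0,45,-144,0,0.54]
    - [0,61,-192,0,0.72]
    - [0,61,-192,0,0.9]
    - [0,61,-192,0,1.08]
    - [0,61,-192,30,1.26]
    - [0,61,-192,70,1.441]
    - [0,61,-192,105,1.441]
    - [0,61,-192,122,1.441]
    - [0,61,-192,122,1.441]

```text
t: 1.52
tcp_pos: [0.4324, 0.061, 0.1693]
ee_rot: [-0.0, 0.998, 0.065, -0.001]
wrist_force: [-1.0, 0.4, -0.1]
grip_width: 0.0003
finger_force: 0.0
```

Run:
```python
from h import *
o=telemetry.get_obs();print(o['t'],o['wrist_force']);print(tool(o).round(4))
cv2.imwrite('pics/w2.png',imaging.snapshot('wrist'))
```

```text
1.525 [-0.99864098  0.39300832 -0.08375211]
[[ 9.916e-01  1.295e-01 -2.600e-03  4.324e-01]
 [ 1.295e-01 -9.916e-01 -0.000e+00  6.100e-02]
 [-2.600e-03 -3.000e-04 -1.000e+00  1.693e-01]
 [ 0.000e+00  0.000e+00  0.000e+00  1.000e+00]]
```

View pics/w2.png

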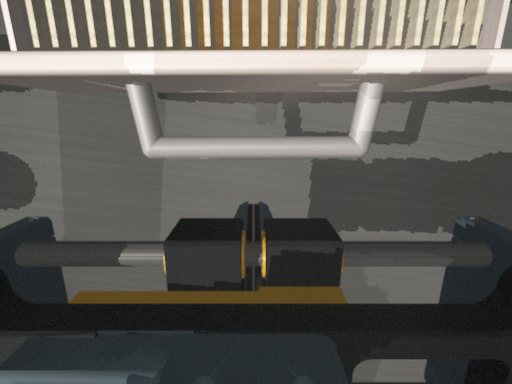

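The bar (row 147) is level and centred on the closed fingers. Now I'll push slowly.

Emit:
step_arm:
  deltas:
    - [0,8,0,0,0]
    - [0,16,0,0,0]
    - [0,24,0,0,0]
    - [0,32,0,0,0]
    - [0,40,0,0,0]
    - [0,48,0,0,0]
    - [0,56,0,0,0]
    - [0,64,0,0,0]
    - [0,72,0,0,0]
    - [0,80,0,0,0]
    - [0,86,0,0,0]
    - [0,90,0,0,0]

```text
t: 3.08
tcp_pos: [0.5226, 0.0727, 0.1702]
ee_rot: [0.0, 0.998, 0.065, 0.0]
wrist_force: [-1.8, -0.2, 0.5]
grip_width: 0.0002
finger_force: 0.7
```

Emit:
step_arm:
  deltas:
    - [0,3,0,0,0]
    - [0,6,0,0,0]
    - [0,9,0,0,0]

```text
t: 3.45
tcp_pos: [0.5301, 0.0737, 0.17]
ee_rot: [0.0, 0.998, 0.065, -0.001]
wrist_force: [-4.9, -0.0, 0.3]
grip_width: 0.0003
finger_force: 2.0
```

Run:
```python
from h import *
o=telemetry.get_obs();print(o['t'],o['wrist_force'],o['tcp_pos'])
cv2.imwrite('pics/w3.png',imaging.snapshot('wrist'))
```

```text
3.45 [-4.94741949 -0.04457991  0.31732438] [0.53007874 0.07372053 0.16997694]
```

View pics/w3.png

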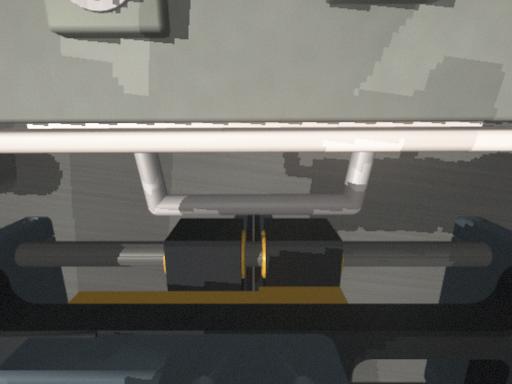

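The drawer is nearly shut and the catch is resisting at about 5 N, so I'll go on slowly.

Emit:
step_arm:
  deltas:
    - [0,1.5,0,0,0]
    - [0,3,0,0,0]
    - [0,4.5,0,0,0]
    - [0,6,0,0,0]

```text
t: 4.0
tcp_pos: [0.5376, 0.0746, 0.1704]
ee_rot: [0.0, 0.998, 0.065, 0.0]
wrist_force: [0.1, -0.1, -0.4]
grip_width: 0.0007
finger_force: 0.0
```

Emit:
step_arm:
  deltas:
    - [0,1.5,0,0,0]
    - [0,3,0,0,0]
    - [0,4,0,0,0]

```text
t: 4.38
tcp_pos: [0.5412, 0.0751, 0.1702]
ee_rot: [0.0, 0.998, 0.065, 0.0]
wrist_force: [-0.8, -0.3, -0.1]
grip_width: 0.0005
finger_force: 0.0
```

Emit:
step_arm:
  deltas:
    - [0,-15,0,0,0]
    - [0,-20,0,-40,0]
    - [0,-10,0,-90,0]
    - [0,10,0,-120,0]
    - [0,30,0,-130,0]
    - [0,30,0,-130,0]
    - [0,30,0,-130,0]

```text
t: 5.25
tcp_pos: [0.5694, 0.0789, 0.2993]
ee_rot: [-0.0, 0.998, 0.065, -0.001]
wrist_force: [-0.3, -1.0, -0.6]
grip_width: 0.0008
finger_force: 0.0
```

Run:
```python
from h import *
o=telemetry.get_obs();print(o['t'],o['wrist_force'],o['tcp_pos'],o['ee_rot'])
np.save('T4.npy',tool(o))
cv2.imwrite('pics/w4.png',imaging.snapshot('wrist'))
```

```text
5.25 [-0.27841916 -1.00599445 -0.63440524] [0.5693713  0.07889386 0.29927499] [-3.51948022e-05  9.97892350e-01  6.48830607e-02 -1.02244148e-03]
```

View pics/w4.png

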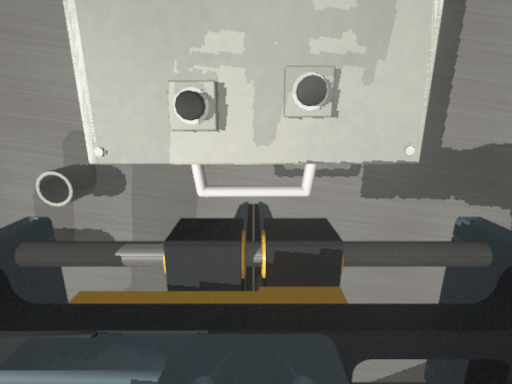

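The drawer front is flush with the unit's face, so it has seated. The buttons are at about (190,105) and (312,91).

Run:
```python
from h import *
T=np.load('T4.npy')
im=cv2.imread('pics/w4.png');g=im.max(2)
for (u,v) in((190,105),(312,91)):
    m=np.zeros_like(g);m[v-20:v+21,u-20:u+21]=(g[v-20:v+21,u-20:u+21]<90)
    n,l,s,c=cv2.connectedComponentsWithStats(m);k=l[v,u];print(s[k],c[k])
    p=hit('wrist',*c[k],.172,T);print(p,((T[:3,:3].T@(p-T[:3,3]))*1e3).round(1))
p=hit('wrist',256,191,.115,T);e=hit('wrist',256,163,.15,T);print(p,e,T[:3,0]@(e-p))
```

```text
[176  91  29  29 626] [190.37859425 104.57827476]
[0.6422249  0.13810708 0.172     ] [ 80.2 -49.3 127.1]
[     0      0    512    384 196473] [255.45961532 191.5632835 ]
[0.57932419 0.07879024 0.172     ] [ 10.1   1.4 127.3]
[0.56422215 0.07570305 0.115     ] [0.59980234 0.08083838 0.15      ] 0.03587426993897731
```

Emit:
step_arm:
  deltas:
    - [0,40,-25,0,0]
    - [0,80,-49,0,0]
    - [0,80,-49,20,0]
    - [0,80,-49,35,0]
    - [0,80,-49,43,0]
    - [0,80,-49,46,0]
    - [0,80,-49,46,0]
    - [0,80,-49,46,0]

```text
t: 6.3
tcp_pos: [0.644, 0.1379, 0.2548]
ee_rot: [-0.0, 0.998, 0.065, 0.0]
wrist_force: [0.7, 0.2, -0.2]
grip_width: 0.0007
finger_force: 0.0
```

Emit:
step_arm:
  deltas:
    - [0,0,0,1,0]
    - [0,0,0,2,0]
    - [0,0,0,3,0]
    - [0,0,0,4,0]
    - [0,0,0,4,0]

```text
t: 6.92
tcp_pos: [0.6438, 0.138, 0.2501]
ee_rot: [0.0, 0.998, 0.065, -0.0]
wrist_force: [0.0, 0.5, 0.4]
grip_width: 0.0004
finger_force: 0.2
```

Emit:
step_arm:
  deltas:
    - [0,0,0,1,0]
    - [0,0,0,1,0]

```text
t: 7.18
tcp_pos: [0.6438, 0.1379, 0.2492]
ee_rot: [0.0, 0.998, 0.065, 0.0]
wrist_force: [-0.9, -0.9, 0.7]
grip_width: 0.0003
finger_force: 0.3
```

Emit:
step_arm:
  deltas:
    - [0,0,0,1,0]
    - [0,0,0,1,0]

```text
t: 7.42
tcp_pos: [0.6438, 0.1379, 0.2482]
ee_rot: [0.0, 0.998, 0.065, 0.0]
wrist_force: [-0.4, -0.5, 1.4]
grip_width: 0.0003
finger_force: 0.3
```

Emit:
step_arm:
  deltas:
    - [0,0,0,1,0]
    - [0,0,0,1,0]

```text
t: 7.68
tcp_pos: [0.6438, 0.1379, 0.2471]
ee_rot: [0.0, 0.998, 0.065, -0.0]
wrist_force: [0.1, 0.4, 0.2]
grip_width: 0.0003
finger_force: 0.4
```

Emit:
step_arm:
  deltas:
    - [0,0,0,1,0]
    - [0,0,0,1,0]

```text
t: 7.92
tcp_pos: [0.6438, 0.1379, 0.2461]
ee_rot: [0.0, 0.998, 0.065, -0.0]
wrist_force: [-0.3, -0.2, 0.6]
grip_width: 0.0002
finger_force: 0.5
```

This one stays soft, with no firm 4 N and force only creeping up, so it is the dead one. Next is the other button.

Emit:
step_arm:
  deltas:
    - [0,0,0,-10,0]
    - [0,0,0,-20,0]
    - [0,5,47,-20,0]
    - [0,9.5,94,-20,0]
    - [0,9.5,94,-15,0]
    - [0,9.5,94,-9,0]
    - [0,9.5,94,-7,0]
    - [0,9.5,94,-7,0]

```text
t: 8.93
tcp_pos: [0.6652, 0.0469, 0.2531]
ee_rot: [-0.0, 0.998, 0.065, -0.0]
wrist_force: [-0.8, -0.3, -0.0]
grip_width: 0.0003
finger_force: 0.0
```

Emit:
step_arm:
  deltas:
    - [0,0,0,1,0]
    - [0,0,0,2,0]
    - [0,0,0,3,0]
    - [0,0,0,4,0]
    - [0,0,0,4,0]

```text
t: 9.55
tcp_pos: [0.6654, 0.046, 0.2494]
ee_rot: [-0.0, 0.998, 0.065, 0.0]
wrist_force: [-0.5, 0.9, 2.3]
grip_width: 0.0004
finger_force: 1.5
```

Emit:
step_arm:
  deltas:
    - [0,0,0,1,0]
    - [0,0,0,1,0]

```text
t: 9.8
tcp_pos: [0.6654, 0.0459, 0.2481]
ee_rot: [0.0, 0.998, 0.065, 0.0]
wrist_force: [0.2, 1.6, 1.4]
grip_width: 0.0003
finger_force: 0.7
```

Emit:
step_arm:
  deltas:
    - [0,0,0,1,0]
    - [0,0,0,1,0]

```text
t: 10.05
tcp_pos: [0.6654, 0.0459, 0.247]
ee_rot: [0.0, 0.998, 0.065, -0.0]
wrist_force: [-0.2, 0.6, 1.6]
grip_width: 0.0005
finger_force: 0.4
```

Emit:
step_arm:
  deltas:
    - [0,0,0,1,0]
    - [0,0,0,2,0]
    - [0,0,0,3,0]
    - [0,0,0,3,0]

```text
t: 10.55
tcp_pos: [0.6653, 0.0459, 0.244]
ee_rot: [-0.0, 0.998, 0.065, -0.0]
wrist_force: [-0.6, -0.1, -0.1]
grip_width: 0.0005
finger_force: 0.0
```

Emit:
step_arm:
  deltas:
    - [0,0,0,1,0]
    - [0,0,0,2,0]
    - [0,0,0,2,0]
    - [0,0,0,2,0]

```text
t: 11.05
tcp_pos: [0.6654, 0.046, 0.2425]
ee_rot: [0.0, 0.998, 0.065, 0.0]
wrist_force: [-1.9, 1.6, 5.8]
grip_width: 0.0007
finger_force: 2.7
```

Its force peaked, fell to zero, and then met the stop at 8 mm, so it has latched. I'll retract and check.

Emit:
step_arm:
  deltas:
    - [0,0,0,-20,0]
    - [0,0,0,-57,0]
    - [0,-45,-22,-57,0]
    - [0,-90,-45,-57,0]
    - [0,-90,-45,-57,0]
    - [0,-90,-45,-57,0]

```text
t: 11.8
tcp_pos: [0.5709, 0.0789, 0.2995]
ee_rot: [0.0, 0.998, 0.065, 0.0]
wrist_force: [0.1, 0.7, 0.0]
grip_width: 0.0003
finger_force: 0.0
```

Run:
```python
from h import *
o=telemetry.get_obs();print(o['t'],o['wrist_force'],o['tcp_pos'])
cv2.imwrite('pics/w5.png',imaging.snapshot('wrist'))
a=np.vstack([cv2.resize(cv2.imread(f'pics/{n}.png')[50:210,120:400],None,fx=1.8,fy=1.8,interpolation=2) for n in('w4','w5')])
cv2.imwrite('pics/cmp.png',a)
```

```text
11.8 [0.12463962 0.68556564 0.016334  ] [0.57085162 0.07886782 0.29948289]
```

View pics/cmp.png

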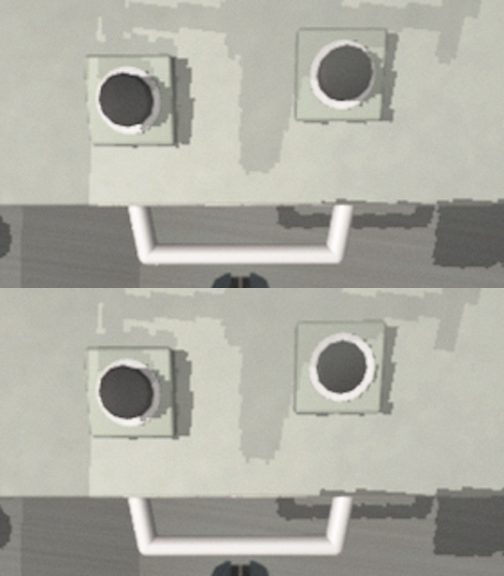

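The comparison (before on top, after below) shows the right button sunk into its ring. The left button is out as before, and the drawer is still shut.

```bash
python3 -c "
from station import arm
print(arm.hand_in())"
```

```text
the job is handed in; nothing more can be done
None
```

I handed the job in after about 12 s of robot time: the drawer is seated, the right-hand button (−y side, the one that snaps) is latched in, the dead left one is back out, and the arm is clear of everything; the verdict was not shown.

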